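# Take the lockout off the glue feed valve and set it to two turns open

## Task

The glue feed valve is locked out by a metal bar that hangs on the square post beside its handwheel. Lift the lockout up and off its post and set it down in the shallow tray (do not drop it), then crank the handwheel clockwise by its handle until it is closed against its stop, and back it off exactly two full turns. Finish while still gripping the wheel's handle between the fingers, holding it still at that setting, and do not shift the bottles and other things standing about.

Things in the scene. Friction and masses are not known exactly. Their poses are not given: they have to be found in the camera images.
- valve: Fixed feed valve: 110 mm square aluminium foot plate, brass valve body and, towards its own +x, a dark steel pillar with a square steel post. Origin on the table under the wheel's axis, z up. The post's axis is 85 mm from the origin along the valve's +x; the pillar's shoulder (28 mm square) is 60 mm above the table, the 12 mm square post on it rises to 85 mm.
- wheel_centre (a point): Point on the handwheel's vertical axis, in the wheel's upper face, 75 mm above the table. The wheel is a dark steel disc 124 mm across, 10 mm thick, with a low hub (to 82 mm above the table).
- feed_wheel (a joint): Handwheel angle about its vertical axis, rad. 0 = closed, at a firm stop; grows counter-clockwise seen from above (opening), one turn = 6.283, 4.4 turns in all. At value q the handle stands at angle q counter-clockwise from the valve's +x (closed: it points at the post). Starts 0.2 to 0.8 turns open. Stays where left; turning takes about 2.5 N at the handle.
- crank_grip: The wheel's handle: upright black plastic grip, 22 mm diameter (18 at the foot, 16 at the top), 60 mm tall, 50 mm from the wheel's axis. It revolves freely on its own pin, so it can be gripped from above and carried round a 50 mm radius circle without turning the gripper. Origin at the middle of its underside, 79 mm above the table; top at 139 mm.
- lockout: Loose aluminium lockout, about 160 g: square sleeve (29 mm outside, 17 mm hole, 32 mm tall) hung over the post; lifts off after 25 mm. Origin: middle of the sleeve's underside, z up, 60 mm above the table when hung. On it a bar 26 wide, 10 thick, from +14.5 to -77.5 mm in its x (-x: over the wheel, blocking the handle), 32 to 42 mm above the origin. Stands upright on the sleeve on a flat floor.
- lockout_fin (a point): Grip point of the lockout's lifting fin, which stands on the bar: 14 mm thick along the lockout's y, 34 mm long along its x, 38 mm tall. The point is the middle of the fin, 62 mm above the lockout's origin; the fin's top is 80 mm above the origin.
- lockout_mid (a point): Point in the lockout's bar, mid-length: 30 mm to the -x side of the lockout's origin and 37 mm above it.
- tray: Fixed shallow open tray of grey plastic, 180 mm (its x) by 140 mm (its y), 30 mm tall, walls and floor 5 mm thick. Origin at the middle of its underside, on the table.
- bottle_a: Bystander: white squeeze bottle with a red cone nozzle, 64 mm diameter, 190 mm tall; origin at the middle of its underside.
- bottle_b: Bystander: a second bottle like bottle_a, at the other side.
- pot: Bystander: small amber glass pot, 36 mm diameter, 45 mm tall, between valve and tray; origin at the middle of its underside.
- tape: Bystander: roll of paper tape lying flat, 84 mm diameter, 24 mm tall; origin at the middle of its underside.
- brush: Bystander: glue brush lying on the table, 160 mm long; origin at its underside near the middle.
- block: Bystander: wooden pressing block 100 x 60 x 30 mm; origin at the middle of its underside.
- spool: Bystander: blue thread spool, 44 mm diameter, 50 mm tall; origin at the middle of its underside.
There are look-alikes about, which are no part of the job. Leave any green look-alike of the lockout alone.

How it is judged:
By the outcome, as a careful person would: the job done as asked, in the order asked, and still so for the second after the job is handed in, while the arm keeps its last pose, push and grip.
It also fails if it takes over 72 s, if anything falls off the work surface, if the arm or the gripper's body presses on something with over 40 N, if the wrist force passes 120 N, or if a joint passes its speed limit or range.

## Robot

A 6-joint arm with a two-finger parallel gripper is mounted at the origin on the work surface. World frame = base frame: x ahead of the robot, y to its left, z up, the work surface at z = 0. Lengths are in m, angles in rad, forces in N, time in s.
With the tool pointing down it reaches from about 0.275 to 0.825 m from the base axis. Payload 4.9 kg.
Tool frame: the origin (TCP) lies midway between the tips of the shut fingers; the grasp point (between the pads) lies ctrl.grasp_offset behind it (ctrl.grasp_offset is the distance from the TCP to the grasp point, in m); z points along the fingers, y is the line along which they close (so a half turn about z gives the same grasp; the last joint's range is limited). The gripper opens to 85 mm and grips with 20 to 120 N. Pads are 22 mm wide; open, the fingers measure 114 mm over their backs; the gripper's body (76 mm by 85 mm) begins 54 mm behind the grasp point. The pads swing forward as they close: fully open they stand 13 mm farther back than shut.
Start: joints at [-1.359, 0.326, -0.193, 1.052, 0, 1.437], TCP at [0.186, -0.517, 0.231] pointing down, gripper open.
Joint ranges: [-2.65, 2.65], [-0.97, 1.79], [-1.3, 1.35], [-1.93, 2.1], [-1.47, 1.37], [-3.14, 3.14]. Speed limits (rad/s): [2.57, 2.57, 3.14, 3.14, 3.14, 3.14].

## Interface

Orientations are given as a unit quaternion [w, x, y, z].
In Python, from rig import ctrl, viewer gives the robot as it stands.
- The arm moves only by the tool drive_tool, never from a script. Its arguments are lists of equal length, an entry for each row: "slide": the shift along the tool's x, y, z in mm, a list of three; "twist": the turn, a rotation vector about the tool's x, y, z in rad, a list of three. A call has 1 to 12 rows; each row is the pose to reach, as a shift and turn from the pose commanded when the call began, along the tool's axes at that moment; what a row does not reach only later rows make up. A row lasts 1/8 s, in which the tool goes at most 62.5 mm and 10.7 degrees, less where a joint would pass 70% of its speed; a pose out of reach is approached as far as the arm can. A call with a gripper value outside its range is refused whole. "fingers" is the gripper's target within -1 to 1 (shut at 1, half-way at 0, fully open at -1), set as the call begins (left out, the last holds). The fingers move at their own pace and stop on an object; "grip_force" is the grip in N (left out, the last holds). Time passes only in rows, so rows that repeat a pose let the fingers close. It gives the time, the measured TCP pose, the force, the opening and the grip force at its end, in the units of the state.
- ctrl.get_obs(): the state, without advancing time (a new reading comes with each control period).
- viewer.snapshot(name): name is "side" or "top"; returns a dict with "color" (480x640x3 uint8, red, green, blue), "z_map" (480x640 float32, m along the optical axis (not along the pixel's ray), 0 where there is no reading), "fovy" (degrees; the focal length in pixels is half the picture's height over the tangent of half this angle, whatever the lens; pixels are square), "cx", "cy" (the principal point, pixels), "D" ([k1, k2, p1, p2, k3] as OpenCV has them; the pictures are not rectified), "origin" and "attitude" of the camera in the world. Camera axes: x right, y down, z forward; pixel columns grow to the right and rows downward; lengths in m; the calibration is good to about 2 mm. A picture is of the moment at which its call begins.
- ctrl.sign_off(): hands the job in; it is judged then, once.
The state is a dict: "t": time; "joints": joint angles; "dq": joint speeds; "effort": joint torques, N m; "position": TCP position; "tcp_rot": TCP orientation; "wrist_force": force on the tool from outside, world axes, zero at the start; "wrist_torque": the same for the moment, N m; "opening": opening from 0.0 (shut) to 1.0 (fully open); "finger_force": force on a finger pad.
Only numpy, scipy, OpenCV 4.12 (cv2) and the standard library are available. Lean on these libraries where they do the work, as an engineer would, in place of code of your own. Each camera call takes 0.05 s, during which the arm holds its last target. There are 200 camera calls.

## Working session

There is one attempt and no reset: what is moved stays moved. The work goes in short steps, Python scripts to look and compute and a tool call to move; the robot and the scene stay as the last step left them, time stands still between calls to the robot, and variables do not carry over. Pictures are saved under pics/ and viewed, at most 10 in all, crops included, and the job is handed in when it is done.

Besides the shell and the picture viewer there is one more tool, called after "Emit:" by a JSON object that holds its "name" and its "arguments", one argument or row to a line. drive_tool: Moves the arm, as the interface text tells. Its arguments: {"type":"object","properties":{"slide":{"type":"array","items":{"type":"array","items":{"type":"number"}}},"twist":{"type":"array","items":{"type":"array","items":{"type":"number"}}},"fingers":{"type":"number"},"grip_force":{"type":"number"}},"required":["slide","twist"]}

```bash
ls; mkdir -p pics
cat > h.py <<'E'
import numpy as np, cv2, pickle
from rig import ctrl, viewer
from scipy.spatial.transform import Rotation as R
def snap(n):
    s=viewer.snapshot(n); f=240/np.tan(np.radians(s['fovy'])/2)
    s['K']=np.array([[f,0,s['cx']],[0,f,s['cy']],[0,0,1]]); 
    a=np.array(s['attitude'],float)
    s['R']=a if a.shape==(3,3) else R.from_quat(np.r_[a[1:],a[0]]).as_matrix()
    s['o']=np.array(s['origin']); return s
def rays(s,px):
    p=cv2.undistortPoints(np.array(px,float).reshape(-1,1,2),s['K'],np.array(s['D'],float)).reshape(-1,2)
    return np.c_[p,np.ones(len(p))]@s['R'].T
def onplane(s,px,z):
    d=rays(s,px); return s['o']+d*((z-s['o'][2])/d[:,2])[:,None]
def cloud(s):
    v,u=np.mgrid[0:480,0:640]; d=rays(s,np.stack([u.ravel(),v.ravel()],1).astype(float))
    return (s['o']+d*s['z_map'].reshape(-1,1)).reshape(480,640,3)
def save(s,fn,crop=None,k=1):
    im=s['color'][...,::-1]
    if crop: x0,y0,x1,y1=crop; im=im[y0:y1,x0:x1]
    cv2.imwrite(fn,cv2.resize(im,None,fx=k,fy=k,interpolation=cv2.INTER_CUBIC))
E
python3 - <<'E'
from h import *
o=ctrl.get_obs(); print(o, ctrl.grasp_offset)
for n in ('top','side'):
    s=snap(n); save(s,f'pics/{n}0.png'); pickle.dump(s,open(n+'0.pkl','wb')); print(n,s['o'],s['attitude'],s['fovy'],s['D'])
    z=cloud(s); print(np.nanmedian(z[...,2]), (s['z_map']>0).mean())
E
```

```text
pics
{'t': 0.0, 'joints': array([-1.35922707e+00,  3.26943493e-01, -1.93606876e-01,  1.05201447e+00,
        1.77888246e-05,  1.43658662e+00]), 'dq': array([ 1.34427375e-03, -5.41997875e-05,  5.95800588e-04,  9.31135998e-04,
       -2.21206770e-03,  6.67926311e-04]), 'effort': array([ 2.25428972e-03, -4.43396616e+01,  2.62440705e+01,  1.54302438e-02,
        2.52913669e-04,  9.20522581e-06]), 'position': array([ 0.18629511, -0.51685092,  0.23049334]), 'tcp_rot': array([-8.83940969e-04,  9.85091420e-01,  1.72029394e-01, -2.53066293e-05]), 'wrist_force': array([-0.94356884,  0.39500022, -0.02645419]), 'wrist_torque': array([0.02366637, 0.01860174, 0.07678433]), 'finger_force': 0.0, 'opening': 0.9997981708624877} 0.0187
top [0.24020592 0.01028654 1.64837948] [ 0.07806722 -0.69184214  0.71374963 -0.07629828] 43.863733846520695 [-0.0092865  0.         0.         0.         0.       ]
-0.00035535566370725746 0.996025390625
side [ 0.34005745 -0.95931689  0.69664919] [-0.49213468  0.86250834 -0.10038235  0.06169439] 54.3289847352072 [0.03343144 0.         0.         0.         0.        ]
0.001566797136862974 0.9957454427083333
```

View pics/top0.png

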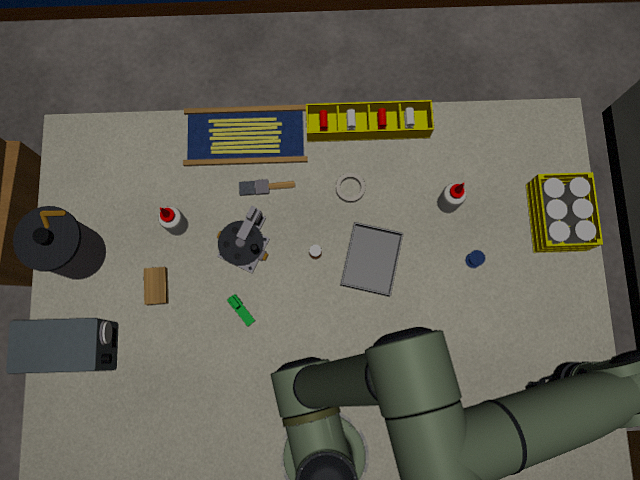

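View pics/side0.png

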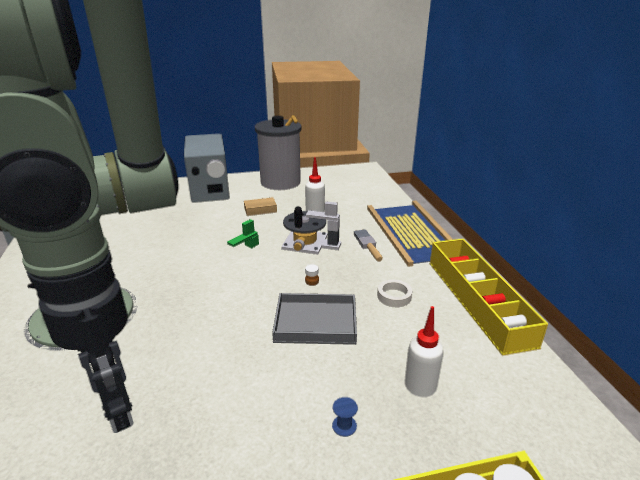

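Run:
```python
from h import *
s=pickle.load(open('top0.pkl','rb')); c=cloud(s)
save(s,'pics/crop0.png',(200,190,290,290),6)
print('px m', s['z_map'][240,243]/s['K'][0,0])
w=np.zeros((480,640),bool); w[195:285,205:280]=1
def comps(m,lab):
    n,l,st,ce=cv2.connectedComponentsWithStats(m.astype(np.uint8))
    for i in range(1,n):
        if st[i,4]>8:
            p=c[l==i]; (rc)=cv2.minAreaRect(p[:,:2].astype(np.float32)*1000)
            print(lab,st[i,4],ce[i].round(1),np.median(p,0).round(4),p.mean(0).round(4),'rect',np.round(rc[0],1),np.round(rc[1],1),round(rc[2],1))
Z=c[...,2]
for lo,hi in((.12,.16),(.093,.112),(.066,.084),(.004,.03)):comps(w&(Z>lo)&(Z<hi),(lo,hi))
w2=np.zeros((480,640),bool); w2[210:305,330:412]=1
comps(w2&(Z>.02)&(Z<.04),'tray rim')
print(c[258,372])
for (u,v) in((171,219),(315,251),(350,188),(453,197),(476,259),(240,310),(155,285),(267,187)):
    q=c[v-2:v+3,u-2:u+3].reshape(-1,3); print((u,v),np.median(q,0).round(3))
```

```text
px m 0.0026806537929040765
(0.12, 0.16) 90 [251.2 212.5] [0.6262 0.1695 0.1396] [0.6261 0.1695 0.1374] rect [627.5 170.5] [15.6 33.9] 62.9
(0.12, 0.16) 59 [254.4 248. ] [0.5311 0.1624 0.1376] [0.5315 0.1619 0.1369] rect [532.1 162.2] [17.6 20.2] 84.5
(0.093, 0.112) 258 [247.5 226.2] [0.5963 0.187  0.1019] [0.5979 0.1833 0.102 ] rect [607.1 180.7] [29.3 92.1] 60.8
(0.093, 0.112) 14 [256.4 252.1] [0.5255 0.1601 0.1003] [0.5274 0.1607 0.1004] rect [529.  160.5] [ 9.  21.2] 30.9
(0.066, 0.084) 16 [259.  217.2] [0.6286 0.1544 0.0781] [0.6277 0.1549 0.0764] rect [627.7 155. ] [ 2.9 28.6] 62.3
(0.066, 0.084) 1320 [239.  244.3] [0.5547 0.214  0.0755] [0.5549 0.2095 0.0755] rect [557.8 207.1] [123.6 118.6] 68.1
(0.004, 0.03) 16 [244.2 196.4] [0.7092 0.2036 0.0067] [0.7076 0.2028 0.007 ] rect [706.2 204.9] [20.6 11.1] 87.8
(0.004, 0.03) 12 [227.8 200.4] [0.6989 0.2496 0.0055] [0.6975 0.2502 0.0055] rect [697.2 248. ] [16.5 12.1] 43.4
(0.004, 0.03) 12 [209.6 202.2] [0.6945 0.3007 0.0065] [0.6937 0.3019 0.0066] rect [693.4 303.3] [14.  11.1] 78.0
(0.004, 0.03) 55 [261.3 222.1] [0.6287 0.1526 0.0
[... 567 characters left out ...]
6] [0.5044 0.187  0.0119] rect [501.9 188.1] [28.9 58.8] 18.8
(0.004, 0.03) 16 [240.7 275.1] [0.4799 0.2147 0.0055] [0.4814 0.214  0.006 ] rect [481.7 212.7] [22.6 16.8] 88.1
(0.004, 0.03) 9 [272.8 279.3] [0.4675 0.1244 0.007 ] [0.4665 0.125  0.0072] rect [465.3 125.2] [ 4.  19.4] 70.8
tray rim 459 [372.6 259. ] [ 0.5098 -0.1559  0.0292] [ 0.5118 -0.1522  0.0292] rect [ 514.1 -150.9] [140.3 182.4] 75.3
[ 0.51785193 -0.15280005  0.0063151 ]
(171, 219) [0.619 0.382 0.124]
(315, 251) [0.536 0.006 0.046]
(350, 188) [ 0.725 -0.101  0.002]
(453, 197) [ 0.657 -0.366  0.118]
(476, 259) [ 0.499 -0.431  0.049]
(240, 310) [0.382 0.212 0.043]
(155, 285) [0.458 0.445 0.032]
(267, 187) [0.73  0.137 0.019]
```

View pics/crop0.png

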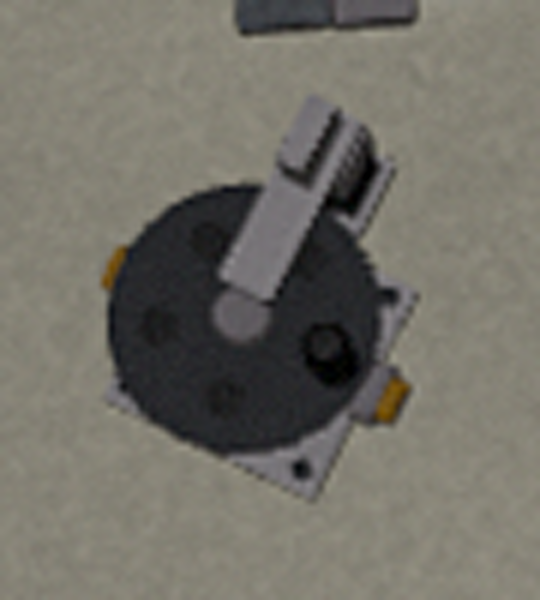

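The real lockout is the grey one: its fin is at top-view px (251,212), on the post beside the wheel at (240,243). The green one at (240,310) is the look-alike. The enlarged crop confirms this, with the grey bar over the wheel and the handle at about (254,248). Measured sizes agree: fin 34x15 mm with its top at 0.140 m, bar 92x29 mm, wheel 124 mm, handle 51 mm from the axis.

```bash
cat >> h.py <<'E'
def to(x,y,z,yaw=None):
    "slide (mm) and twist z for a world TCP target (mm, deg)"
    o=ctrl.get_obs(); q=o['tcp_rot']; M=R.from_quat(np.r_[q[1:],q[0]]).as_matrix()
    s=M.T@(np.array([x,y,z])-1000*o['position']); y0=np.degrees(np.arctan2(M[1,0],M[0,0]))
    print('slide',s.round(1),'yaw',round(y0,2),'twist',None if yaw is None else -np.radians((yaw-y0+180)%360-180).round(3),
      'tilt',M[:,2].round(4), 'pos',(1000*o['position']).round(1),'t',round(o['t'],2),'F',o['wrist_force'].round(1),'op',round(o['opening'],3),'ff',o['finger_force'])
E
python3 - <<'E'
from h import *
to(627,170,250,151.4)
E
```

```text
slide [ 647.4 -496.9  -18.5] yaw 19.81 twist -2.297 tilt [-3.0e-04  1.5e-03 -1.0e+00] pos [ 186.3 -516.9  230.6] t 0.1 F [-0.2  1.1  0.4] op 0.998 ff 0.0
```

Emit:
{"name": "drive_tool", "arguments": {
  "slide": [
    [54, -41, -2],
    [108, -83, -4],
    [162, -124, -6],
    [216, -166, -8],
    [270, -207, -10],
    [324, -248, -12],
    [378, -290, -14],
    [432, -331, -16],
    [486, -373, -18],
    [540, -414, -20],
    [594, -456, -20],
    [647, -497, -20]
  ],
  "twist": [
    [0, 0, -0.18],
    [0, 0, -0.36],
    [0, 0, -0.54],
    [0, 0, -0.72],
    [0, 0, -0.9],
    [0, 0, -1.08],
    [0, 0, -1.26],
    [0, 0, -1.44],
    [0, 0, -1.62],
    [0, 0, -1.8],
    [0, 0, -1.98],
    [0, 0, -2.16]
  ],
  "fingers": -1
}}

```text
t: 1.6
position: [0.5919, 0.1156, 0.2506]
tcp_rot: [-0.0, 0.31, 0.951, -0.0]
wrist_force: [1.7, -0.8, -0.5]
opening: 1.001
finger_force: 0.0
```

Run:
```python
from h import *
to(627,170,170,151.4)
```

```text
slide [ 3.6 64.7 80.5] yaw 143.93 twist -0.13 tilt [-3.e-04 -3.e-04 -1.e+00] pos [591.9 115.6 250.6] t 1.6 F [ 1.7 -0.8 -0.5] op 1.001 ff 0.0
```

Emit:
{"name": "drive_tool", "arguments": {
  "slide": [
    [2, 32, 20],
    [4, 65, 45],
    [4, 65, 45],
    [4, 65, 45]
  ],
  "twist": [
    [0, 0, -0.13],
    [0, 0, -0.13],
    [0, 0, -0.13],
    [0, 0, -0.13]
  ]
}}

```text
t: 2.1
position: [0.6261, 0.168, 0.2056]
tcp_rot: [-0.0, 0.25, 0.968, -0.0]
wrist_force: [0.9, 0.3, 1.1]
opening: 1.004
finger_force: 0.0
```

Run:
```python
from h import *
to(627,170,107,151.4)
s=snap('side'); c=cloud(s); save(s,'pics/side1.png',(240,150,400,270),5)
to(627,170,107,151.4)
```

```text
slide [ 0.1  2.3 98.6] yaw 151.02 twist -0.007 tilt [-1.1e-03 -5.0e-04 -1.0e+00] pos [626.1 168.  205.6] t 2.1 F [0.9 0.3 1.1] op 1.004 ff 0.0
slide [ 0.6  2.3 99.4] yaw 150.98 twist -0.007 tilt [ 1.e-04 -2.e-04 -1.e+00] pos [626.4 167.7 206.4] t 2.15 F [ 0.  -0.8  0.1] op 1.002 ff 0.0
```

View pics/side1.png

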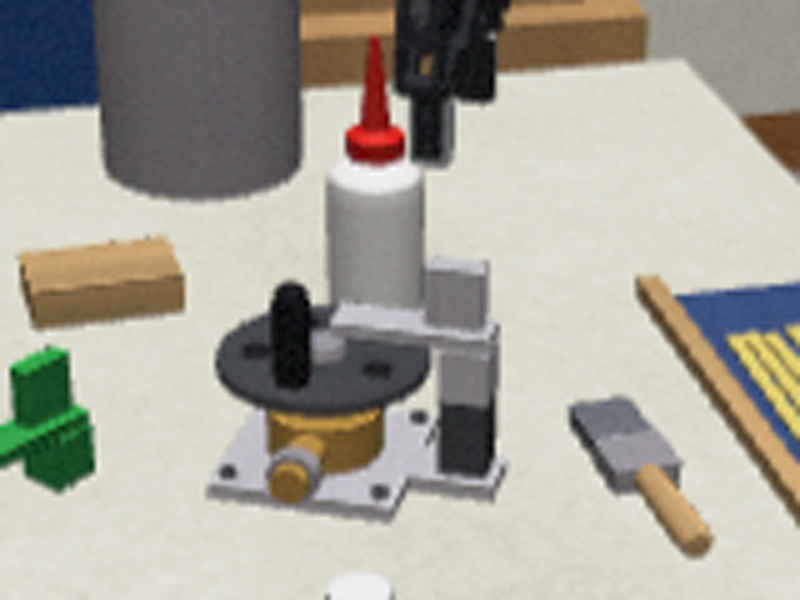

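The crop shows the fin at side px (331,209), upright on the bar, with the open fingers straight above it at (326,177) and the way down clear.

Emit:
{"name": "drive_tool", "arguments": {
  "slide": [
    [0, 2, 25],
    [0, 2, 50],
    [0, 2, 75],
    [0, 2, 92],
    [0, 2, 98],
    [0, 2, 98]
  ],
  "twist": [
    [0, 0, -0.007],
    [0, 0, -0.007],
    [0, 0, -0.007],
    [0, 0, -0.007],
    [0, 0, -0.007],
    [0, 0, -0.007]
  ]
}}

```text
t: 2.9
position: [0.6277, 0.1698, 0.1083]
tcp_rot: [0.0, 0.247, 0.969, 0.0]
wrist_force: [0.0, -0.2, -0.1]
opening: 0.999
finger_force: 0.0
```

Emit:
{"name": "drive_tool", "arguments": {
  "slide": [
    [0, 0, 0],
    [0, 0, 0],
    [0, 0, 0],
    [0, 0, 0],
    [0, 0, 0],
    [0, 0, 0]
  ],
  "twist": [
    [0, 0, 0],
    [0, 0, 0],
    [0, 0, 0],
    [0, 0, 0],
    [0, 0, 0],
    [0, 0, 0]
  ],
  "fingers": 1,
  "grip_force": 40
}}

```text
t: 3.65
position: [0.6276, 0.1701, 0.1079]
tcp_rot: [0.0, 0.247, 0.969, 0.0]
wrist_force: [-0.4, 0.4, 0.3]
opening: 0.157
finger_force: 46.2
```

Emit:
{"name": "drive_tool", "arguments": {
  "slide": [
    [0, 0, -6],
    [0, 0, -14],
    [0, 0, -24],
    [0, 0, -36],
    [0, 0, -55],
    [0, 0, -75],
    [0, 0, -95],
    [0, 0, -100],
    [0, 0, -100]
  ],
  "twist": [
    [0, 0, 0],
    [0, 0, 0],
    [0, 0, 0],
    [0, 0, 0],
    [0, 0, 0],
    [0, 0, 0],
    [0, 0, 0],
    [0, 0, 0],
    [0, 0, 0]
  ]
}}

```text
t: 4.78
position: [0.6276, 0.17, 0.2082]
tcp_rot: [0.0, 0.247, 0.969, 0.0]
wrist_force: [-0.5, 0.1, -1.6]
opening: 0.154
finger_force: 46.0
```

Run:
```python
from h import *
s=snap('side'); save(s,'pics/side2.png',(240,120,400,240),4)
to(534,-161,208,151.2)
to(534,-161,56,151.2)
```

```text
slide [ -76.5 -335.2   -0.4] yaw 151.42 twist 0.004 tilt [-6.e-04 -2.e-04 -1.e+00] pos [627.2 170.  207.4] t 4.83 F [ 0.2 -0.3 -2.2] op 0.159 ff 45.97263514995575
slide [ -76.5 -335.2  151.6] yaw 151.42 twist 0.004 tilt [-6.e-04 -2.e-04 -1.e+00] pos [627.2 170.  207.4] t 4.83 F [ 0.2 -0.3 -2.2] op 0.159 ff 45.97263514995575
```

View pics/side2.png

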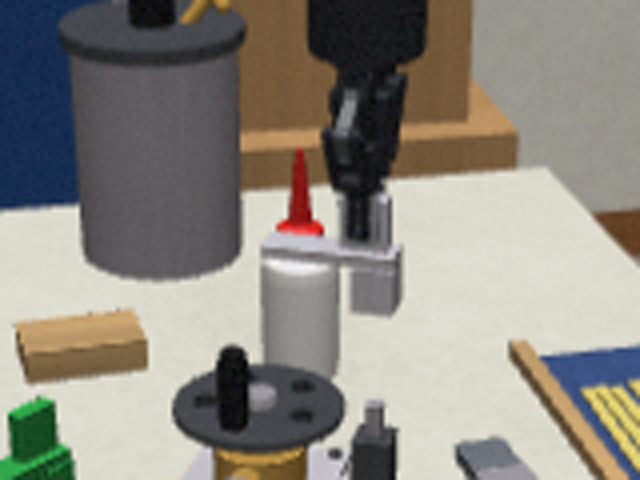

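The lockout hangs level in the fingers at crop px (365,255) and the post below at (375,415) is bare, so I carry it to the tray.

Emit:
{"name": "drive_tool", "arguments": {
  "slide": [
    [-8, -34, 0],
    [-16, -70, 0],
    [-25, -110, 0],
    [-34, -150, 0],
    [-43, -190, 0],
    [-53, -230, 0],
    [-62, -270, 0],
    [-70, -305, 0],
    [-76, -335, 0],
    [-76, -335, 0],
    [-76, -335, 0],
    [-76, -335, 0]
  ],
  "twist": [
    [0, 0, 0],
    [0, 0, 0],
    [0, 0, 0],
    [0, 0, 0],
    [0, 0, 0],
    [0, 0, 0],
    [0, 0, 0],
    [0, 0, 0],
    [0, 0, 0],
    [0, 0, 0],
    [0, 0, 0],
    [0, 0, 0]
  ]
}}

```text
t: 6.32
position: [0.534, -0.1595, 0.2075]
tcp_rot: [-0.0, 0.246, 0.969, 0.0]
wrist_force: [0.3, -0.1, -1.4]
opening: 0.153
finger_force: 45.8
```

Emit:
{"name": "drive_tool", "arguments": {
  "slide": [
    [0, 0, 30],
    [0, 0, 60],
    [0, 0, 90],
    [0, 0, 115],
    [0, 0, 130],
    [0, 0, 140],
    [0, 0, 146],
    [0, 0, 149],
    [0, 0, 151],
    [0, 0, 152],
    [0, 0, 152]
  ],
  "twist": [
    [0, 0, 0],
    [0, 0, 0],
    [0, 0, 0],
    [0, 0, 0],
    [0, 0, 0],
    [0, 0, 0],
    [0, 0, 0],
    [0, 0, 0],
    [0, 0, 0],
    [0, 0, 0],
    [0, 0, 0]
  ]
}}

```text
t: 7.7
position: [0.5341, -0.1606, 0.0561]
tcp_rot: [0.0, 0.247, 0.969, -0.0]
wrist_force: [1.0, -0.1, -1.4]
opening: 0.157
finger_force: 45.8
```

Run:
```python
from h import *
s=snap('side'); save(s,'pics/side3.png',(250,220,410,340),4)
to(534,-161,53,151.4)
```

```text
slide [-0.1 -0.4  3.1] yaw 151.42 twist 0.0 tilt [ 4.e-04 -2.e-04 -1.e+00] pos [ 534.2 -160.6   56.1] t 7.75 F [ 0.3 -0.  -1.9] op 0.156 ff 45.772236585617065
```

View pics/side3.png

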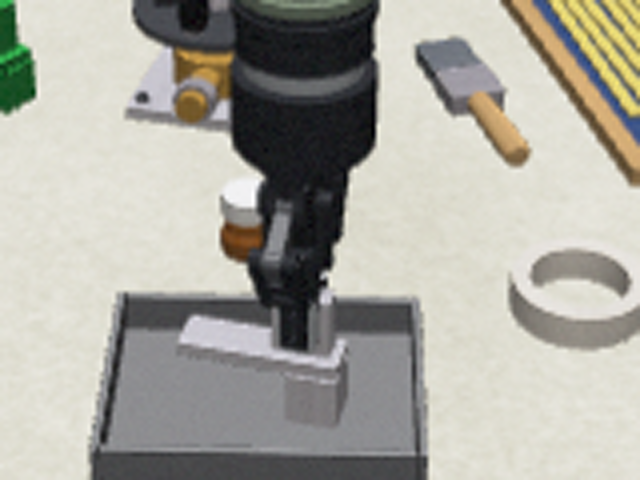

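The lockout is over the tray floor, well inside the walls, with the sleeve foot at crop px (315,410). I lower the last few mm until it touches.

Emit:
{"name": "drive_tool", "arguments": {
  "slide": [
    [0, 0, 1],
    [0, 0, 2],
    [0, 0, 3],
    [0, 0, 3],
    [0, 0, 3]
  ],
  "twist": [
    [0, 0, 0],
    [0, 0, 0],
    [0, 0, 0],
    [0, 0, 0],
    [0, 0, 0]
  ]
}}

```text
t: 8.38
position: [0.534, -0.1605, 0.0529]
tcp_rot: [0.0, 0.247, 0.969, 0.0]
wrist_force: [-0.3, 0.3, -0.1]
opening: 0.155
finger_force: 46.0
```

Emit:
{"name": "drive_tool", "arguments": {
  "slide": [
    [0, 0, 0.5],
    [0, 0, 0.5]
  ],
  "twist": [
    [0, 0, 0],
    [0, 0, 0]
  ]
}}

```text
t: 8.62
position: [0.5341, -0.1605, 0.0529]
tcp_rot: [0.0, 0.247, 0.969, -0.0]
wrist_force: [-1.8, 0.3, 4.8]
opening: 0.158
finger_force: 46.9
```

Emit:
{"name": "drive_tool", "arguments": {
  "slide": [
    [0, 0, 0],
    [0, 0, 0],
    [0, 0, 0],
    [0, 0, 0],
    [0, 0, 0],
    [0, 0, 0]
  ],
  "twist": [
    [0, 0, 0],
    [0, 0, 0],
    [0, 0, 0],
    [0, 0, 0],
    [0, 0, 0],
    [0, 0, 0]
  ],
  "fingers": -1
}}

```text
t: 9.38
position: [0.534, -0.1605, 0.0523]
tcp_rot: [-0.0, 0.247, 0.969, -0.0]
wrist_force: [1.0, 0.6, 1.0]
opening: 1.0
finger_force: 0.0
```

Emit:
{"name": "drive_tool", "arguments": {
  "slide": [
    [0, 0, -10],
    [0, 0, -30],
    [0, 0, -70],
    [0, 0, -120],
    [0, 0, -170],
    [0, 0, -170]
  ],
  "twist": [
    [0, 0, 0],
    [0, 0, 0],
    [0, 0, 0],
    [0, 0, 0],
    [0, 0, 0],
    [0, 0, 0]
  ]
}}

```text
t: 10.12
position: [0.5367, -0.1617, 0.2277]
tcp_rot: [0.005, 0.247, 0.969, -0.001]
wrist_force: [0.6, -0.3, -0.6]
opening: 0.999
finger_force: 0.0
```

Run:
```python
from h import *
from scipy.optimize import least_squares as L
s=snap('side'); save(s,'pics/side4.png',(250,160,410,340),3)
t=snap('top'); c=cloud(t); Z=c[...,2]
w=np.zeros((480,640),bool); w[195:285,205:280]=1
m=(w&(Z>.07)&(Z<.08)).astype(np.uint8)
ct=max(cv2.findContours(m,0,1)[0],key=cv2.contourArea)
(u,v),r=cv2.minEnclosingCircle(ct); print('wheel',onplane(t,[(u,v)],.075),r)
p=c[...,:2][m>0]; 
for n,lo,hi in(('handle',.128,.15),('post',.08,.095)):
    k=w&(Z>lo)&(Z<hi); print(n,k.sum(),c[k].mean(0),np.ptp(c[k],0))
(x,y),r=cv2.minEnclosingCircle((p*1000).astype(np.float32)); print(x,y,r)
n,l,st,ce=cv2.connectedComponentsWithStats((w&(Z>.08)&(Z<.15)).astype(np.uint8))
for i in range(1,n):
  if st[i,4]>5: q=c[l==i]; print(st[i,4],ce[i].round(1),q.mean(0).round(4),q.max(0).round(4),q.min(0).round(4))
k=np.zeros((480,640),bool); k[210:305,330:412]=1; k&=(Z>.035)&(Z<.2)
q=c[k&(Z<.1)]; print('lockout',q.mean(0),np.ptp(q,0))
to(532,162,250,151.4)
```

```text
wheel [[0.55866526 0.20570812 0.075     ]] 22.932804107666016
handle 51 [0.53257966 0.16225829 0.13706153] [0.01846542 0.01828905 0.0170282 ]
post 211 [0.56366201 0.2036328  0.08266657] [0.14104491 0.11506658 0.01219601]
574.5736694335938 196.14376831054688 79.24153137207031
20 [254.4 214.4] [0.6342 0.1666 0.0844] [0.6414 0.173  0.0899] [0.6278 0.1617 0.0802]
53 [240.4 242. ] [0.5592 0.2046 0.0844] [0.5708 0.2168 0.091 ] [0.5484 0.1918 0.0803]
82 [255.  249.1] [0.5308 0.1618 0.125 ] [0.5445 0.177  0.1465] [0.5227 0.1526 0.0801]
lockout [ 0.52254288 -0.08310324  0.03661711] [0.11861383 0.03249236 0.00369541]
slide [156.2 282.2 -27. ] yaw 151.42 twist 0.0 tilt [ 1.5e-03 -6.0e-04 -1.0e+00] pos [ 534.2 -160.5  223.2] t 10.22 F [-1.2  0.4 -1.1] op 0.996 ff 0.0
```

View pics/side4.png

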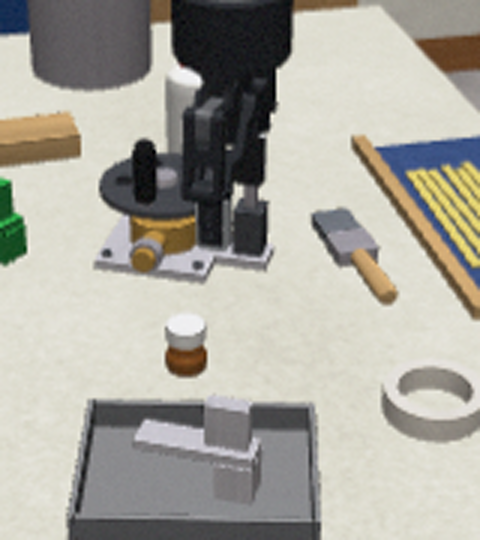

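The lockout stands upright in the tray, at crop px (205,440), and the pot and tape have not moved. The handle is at about (145,170). Measured positions: wheel centre about (559,205), post 84.5 mm away at about -28°, handle (532.4,162.1), about 0.74 turn open. Next I go to the handle.

Emit:
{"name": "drive_tool", "arguments": {
  "slide": [
    [16, 28, 0],
    [36, 65, 0],
    [56, 102, 0],
    [76, 140, 0],
    [98, 178, 0],
    [120, 216, 0],
    [140, 254, 0],
    [156, 282.5, 0],
    [156, 282.5, 20],
    [156, 282.5, 30],
    [156, 282.5, 30]
  ],
  "twist": [
    [0, 0, 0],
    [0, 0, 0],
    [0, 0, 0],
    [0, 0, 0],
    [0, 0, 0],
    [0, 0, 0],
    [0, 0, 0],
    [0, 0, 0],
    [0, 0, 0],
    [0, 0, 0],
    [0, 0, 0]
  ]
}}

```text
t: 11.6
position: [0.5309, 0.1617, 0.1908]
tcp_rot: [-0.002, 0.247, 0.969, -0.001]
wrist_force: [0.5, -0.4, 1.0]
opening: 1.001
finger_force: 0.0
```

Run:
```python
from h import *
to(532.4,162.1,99,151.4)
```

```text
slide [-1.4  1.3 91.7] yaw 151.39 twist -0.0 tilt [-3.6e-03 -6.0e-04 -1.0e+00] pos [530.9 161.7 190.8] t 11.6 F [ 0.5 -0.4  1. ] op 1.001 ff 0.0
```

Emit:
{"name": "drive_tool", "arguments": {
  "slide": [
    [0, 0, 20],
    [0, 0, 45],
    [0, 0, 70],
    [0, 0, 88],
    [0, 0, 93],
    [0, 0, 93],
    [0, 0, 93]
  ],
  "twist": [
    [0, 0, 0],
    [0, 0, 0],
    [0, 0, 0],
    [0, 0, 0],
    [0, 0, 0],
    [0, 0, 0],
    [0, 0, 0]
  ]
}}

```text
t: 12.48
position: [0.5329, 0.1622, 0.1003]
tcp_rot: [0.001, 0.247, 0.969, 0.0]
wrist_force: [0.1, 0.1, 0.1]
opening: 0.996
finger_force: 0.0
```

Emit:
{"name": "drive_tool", "arguments": {
  "slide": [
    [0, 0, 0],
    [0, 0, 0],
    [0, 0, 0],
    [0, 0, 0],
    [0, 0, 0],
    [0, 0, 0]
  ],
  "twist": [
    [0, 0, 0],
    [0, 0, 0],
    [0, 0, 0],
    [0, 0, 0],
    [0, 0, 0],
    [0, 0, 0]
  ],
  "fingers": 1,
  "grip_force": 40
}}

```text
t: 13.22
position: [0.5341, 0.1647, 0.1002]
tcp_rot: [0.001, 0.246, 0.969, 0.003]
wrist_force: [3.3, 6.9, -0.7]
opening: 0.243
finger_force: 39.7
```

```bash
cat >> h.py <<'E'
def circ(C,r,a0,da,n):
    "rows (tool x,y mm) round centre C from the present pose, ending on radius r; first row eases on to it"
    o=ctrl.get_obs(); q=o['tcp_rot']; M=R.from_quat(np.r_[q[1:],q[0]]).as_matrix(); p=1000*o['position']
    a=np.radians(a0+da*np.arange(1,n+1)); W=np.c_[C[0]+r*np.cos(a),C[1]+r*np.sin(a),np.full(n,p[2])]
    print([[float(i) for i in v] for v in np.c_[((W-p)@M)[:,:2],np.zeros(n)].round(0)])
def st(C):
    o=ctrl.get_obs(); p=1000*o['position']; d=p[:2]-C; a=np.arctan2(d[1],d[0])
    f=o['wrist_force']; print('pos',p.round(1),'ang',np.degrees(a).round(2),'r',np.hypot(*d).round(2),'Frad',(f[0]*np.cos(a)+f[1]*np.sin(a)).round(1),
     'Ftan',(-f[0]*np.sin(a)+f[1]*np.cos(a)).round(1),'F',f.round(1),'op',o['opening'].round(3),'ff',round(float(o['finger_force']),1),'t',round(o['t'],2))
    return np.degrees(a)
E
python3 - <<'E'
from h import *
C=(559,205.3); a=st(C); circ(C,50,a,-10,9)
E
```

```text
Traceback (most recent call last):
  File "h.py", line 36, in st
    'Ftan',(-f[0]*np.sin(a)+f[1]*np.cos(a)).round(1),'F',f.round(1),'op',o['opening'].round(3),'ff',round(float(o['finger_force']),1),'t',round(o['t'],2))
                                                                         ^^^^^^^^^^^^^^^^^^
AttributeError: 'float' object has no attribute 'round'
```

```bash
sed -i "s/o\['opening'\].round(3)/round(float(o['opening']),3)/" h.py
cat >> h.py <<'E'
ex=np.array([np.cos(np.radians(151.4)),np.sin(np.radians(151.4))]); ey=np.array([np.cos(np.radians(61.4)),np.sin(np.radians(61.4))])
def rows(cmd,C,r,angs):
    a=np.radians(angs); W=np.c_[C[0]+r*np.cos(a),C[1]+r*np.sin(a)]-cmd
    S=np.c_[W@ex,W@ey].round(0); print([[float(u),float(v),0] for u,v in S]); print('new cmd',(cmd+S[-1,0]*ex+S[-1,1]*ey).round(2))
E
python3 - <<'E'
from h import *
C=np.array((560.2,207.2)); a=st(C); rows(np.array((532.9,162.2)),C,50,a-10*np.arange(0,9))
E
```

```text
pos [534.1 164.7 100.2] ang -121.59 r 49.87 Frad -7.6 Ftan -0.8 F [ 3.3  6.9 -0.7] op 0.243 ff 39.7 t 13.22
[[0.0, 3.0, 0], [9.0, 4.0, 0], [17.0, 7.0, 0], [25.0, 11.0, 0], [32.0, 16.0, 0], [37.0, 22.0, 0], [42.0, 30.0, 0], [45.0, 38.0, 0], [47.0, 46.0, 0]]
new cmd [513.65 225.09]
```

Emit:
{"name": "drive_tool", "arguments": {
  "slide": [
    [0, 3, 0],
    [9, 4, 0],
    [17, 7, 0],
    [25, 11, 0],
    [32, 16, 0],
    [37, 22, 0],
    [42, 30, 0],
    [45, 38, 0],
    [47, 46, 0]
  ],
  "twist": [
    [0, 0, 0],
    [0, 0, 0],
    [0, 0, 0],
    [0, 0, 0],
    [0, 0, 0],
    [0, 0, 0],
    [0, 0, 0],
    [0, 0, 0],
    [0, 0, 0]
  ]
}}

```text
t: 14.35
position: [0.5129, 0.225, 0.1001]
tcp_rot: [0.001, 0.247, 0.969, -0.001]
wrist_force: [1.0, -3.8, 7.5]
opening: 0.246
finger_force: 40.5
```

Run:
```python
from h import *
C=np.array((560.2,207.2)); a=st(C); rows(np.array((513.65,225.09)),C,50,-201.6-10*np.arange(1,13))
```

```text
pos [512.9 225.  100.1] ang 159.41 r 50.52 Frad -2.3 Ftan 3.2 F [ 1.  -3.8  7.5] op 0.246 ff 40.5 t 14.35
[[0.0, 9.0, 0], [-1.0, 18.0, 0], [-3.0, 26.0, 0], [-8.0, 34.0, 0], [-13.0, 41.0, 0], [-19.0, 47.0, 0], [-27.0, 51.0, 0], [-35.0, 54.0, 0], [-43.0, 56.0, 0], [-52.0, 57.0, 0], [-61.0, 55.0, 0], [-69.0, 53.0, 0]]
new cmd [599.6  238.59]
```

Emit:
{"name": "drive_tool", "arguments": {
  "slide": [
    [0, 9, 0],
    [-1, 18, 0],
    [-3, 26, 0],
    [-8, 34, 0],
    [-13, 41, 0],
    [-19, 47, 0],
    [-27, 51, 0],
    [-35, 54, 0],
    [-43, 56, 0],
    [-52, 57, 0],
    [-61, 55, 0],
    [-69, 53, 0]
  ],
  "twist": [
    [0, 0, 0],
    [0, 0, 0],
    [0, 0, 0],
    [0, 0, 0],
    [0, 0, 0],
    [0, 0, 0],
    [0, 0, 0],
    [0, 0, 0],
    [0, 0, 0],
    [0, 0, 0],
    [0, 0, 0],
    [0, 0, 0]
  ]
}}

```text
t: 15.85
position: [0.5981, 0.2402, 0.1002]
tcp_rot: [-0.001, 0.246, 0.969, 0.001]
wrist_force: [-2.4, 1.3, 9.2]
opening: 0.241
finger_force: 40.6
```

Run:
```python
from h import *
C=np.array((560.2,207.2)); a=st(C); rows(np.array((599.6,238.59)),C,50,38.4-np.array([10,20,30,40,45,50,55,58,58]))
```

```text
pos [598.1 240.2 100.2] ang 40.99 r 50.23 Frad -1.0 Ftan 2.6 F [-2.4  1.3  9.2] op 0.241 ff 40.6 t 15.85
[[-8.0, -4.0, 0], [-15.0, -10.0, 0], [-20.0, -16.0, 0], [-25.0, -24.0, 0], [-27.0, -28.0, 0], [-28.0, -32.0, 0], [-29.0, -36.0, 0], [-30.0, -39.0, 0], [-30.0, -39.0, 0]]
new cmd [607.27 189.99]
```

Emit:
{"name": "drive_tool", "arguments": {
  "slide": [
    [-8, -4, 0],
    [-15, -10, 0],
    [-20, -16, 0],
    [-25, -24, 0],
    [-27, -28, 0],
    [-28, -32, 0],
    [-29, -36, 0],
    [-30, -39, 0],
    [-30, -39, 0]
  ],
  "twist": [
    [0, 0, 0],
    [0, 0, 0],
    [0, 0, 0],
    [0, 0, 0],
    [0, 0, 0],
    [0, 0, 0],
    [0, 0, 0],
    [0, 0, 0],
    [0, 0, 0]
  ]
}}

```text
t: 16.98
position: [0.6069, 0.1906, 0.1002]
tcp_rot: [0.0, 0.247, 0.969, 0.001]
wrist_force: [0.6, -0.0, 6.8]
opening: 0.237
finger_force: 40.4
```

Run:
```python
from h import *
C=np.array((560.2,207.2)); a=st(C); rows(np.array((607.27,189.99)),C,50,-19.6-np.array([2,4,6,8,8,8]))
```

```text
pos [606.9 190.6 100.2] ang -19.59 r 49.53 Frad 0.6 Ftan 0.2 F [ 0.6 -0.   6.8] op 0.237 ff 40.4 t 16.98
[[-0.0, -1.0, 0], [-0.0, -3.0, 0], [-0.0, -5.0, 0], [-0.0, -7.0, 0], [-0.0, -7.0, 0], [-0.0, -7.0, 0]]
new cmd [603.92 183.84]
```

Emit:
{"name": "drive_tool", "arguments": {
  "slide": [
    [0, -1, 0],
    [0, -3, 0],
    [0, -5, 0],
    [0, -7, 0],
    [0, -7, 0]
  ],
  "twist": [
    [0, 0, 0],
    [0, 0, 0],
    [0, 0, 0],
    [0, 0, 0],
    [0, 0, 0]
  ]
}}

```text
t: 17.6
position: [0.6042, 0.1846, 0.1001]
tcp_rot: [0.001, 0.247, 0.969, 0.001]
wrist_force: [3.3, 1.3, 6.2]
opening: 0.246
finger_force: 40.2
```

Emit:
{"name": "drive_tool", "arguments": {
  "slide": [
    [0, -1, 0],
    [0, -2, 0],
    [0, -2, 0]
  ],
  "twist": [
    [0, 0, 0],
    [0, 0, 0],
    [0, 0, 0]
  ]
}}

```text
t: 17.98
position: [0.6041, 0.1844, 0.1002]
tcp_rot: [0.001, 0.246, 0.969, 0.003]
wrist_force: [6.4, 6.3, 2.3]
opening: 0.24
finger_force: 40.1
```

Run:
```python
from h import *
C=np.array((560.2,207.2)); a=st(C)
```

```text
pos [604.1 184.4 100.2] ang -27.39 r 49.47 Frad 2.8 Ftan 8.5 F [6.4 6.3 2.3] op 0.24 ff 40.1 t 17.98
```

Emit:
{"name": "drive_tool", "arguments": {
  "slide": [
    [0, -1, 0],
    [0, -3, 0],
    [0, -3, 0],
    [0, -3, 0]
  ],
  "twist": [
    [0, 0, 0],
    [0, 0, 0],
    [0, 0, 0],
    [0, 0, 0]
  ]
}}

```text
t: 18.48
position: [0.604, 0.1842, 0.1003]
tcp_rot: [0.002, 0.246, 0.969, 0.005]
wrist_force: [8.8, 13.2, -1.3]
opening: 0.246
finger_force: 40.0
```

Run:
```python
from h import *
C=np.array((560.2,207.2)); a=st(C)
print(a-0)
cmd=np.array((603.92,183.84))-5*ey
print(cmd)
rows(cmd,C,50,-27.5+np.r_[0,15*np.arange(1,12)])
```

```text
pos [604.  184.2 100.3] ang -27.7 r 49.46 Frad 1.7 Ftan 15.7 F [ 8.8 13.2 -1.3] op 0.246 ff 40.0 t 18.48
-27.700077556966313
[601.52654071 179.45008512]
[[-0.0, 6.0, 0], [2.0, 18.0, 0], [7.0, 30.0, 0], [15.0, 41.0, 0], [25.0, 48.0, 0], [38.0, 53.0, 0], [51.0, 55.0, 0], [63.0, 53.0, 0], [75.0, 47.0, 0], [86.0, 39.0, 0], [93.0, 29.0, 0], [98.0, 17.0, 0]]
new cmd [523.62 241.29]
```

Closed against the stop: 15.7 N tangential with no further motion, at -27.5°, agreeing with the post's direction of about -28°. Now I back it off two turns.

Emit:
{"name": "drive_tool", "arguments": {
  "slide": [
    [0, 6, 0],
    [2, 18, 0],
    [7, 30, 0],
    [15, 41, 0],
    [25, 48, 0],
    [38, 53, 0],
    [51, 55, 0],
    [63, 53, 0],
    [75, 47, 0],
    [86, 39, 0],
    [93, 29, 0],
    [98, 17, 0]
  ],
  "twist": [
    [0, 0, 0],
    [0, 0, 0],
    [0, 0, 0],
    [0, 0, 0],
    [0, 0, 0],
    [0, 0, 0],
    [0, 0, 0],
    [0, 0, 0],
    [0, 0, 0],
    [0, 0, 0],
    [0, 0, 0],
    [0, 0, 0]
  ]
}}

```text
t: 19.98
position: [0.5233, 0.242, 0.1001]
tcp_rot: [0.001, 0.246, 0.969, 0.001]
wrist_force: [4.4, 0.6, 5.1]
opening: 0.246
finger_force: 40.6
```

Run:
```python
from h import *
C=np.array((560.2,207.2)); a=st(C)
rows(np.array((523.62,241.29)),C,50,137.5+15*np.arange(1,13))
```

```text
pos [523.3 242.  100.1] ang 136.68 r 50.73 Frad -2.8 Ftan -3.4 F [4.4 0.6 5.1] op 0.246 ff 40.6 t 19.98
[[2.0, -13.0, 0], [-0.0, -26.0, 0], [-6.0, -38.0, 0], [-14.0, -48.0, 0], [-24.0, -56.0, 0], [-36.0, -61.0, 0], [-49.0, -62.0, 0], [-62.0, -60.0, 0], [-74.0, -55.0, 0], [-84.0, -47.0, 0], [-92.0, -37.0, 0], [-97.0, -24.0, 0]]
new cmd [597.3  173.79]
```

Emit:
{"name": "drive_tool", "arguments": {
  "slide": [
    [2, -13, 0],
    [0, -26, 0],
    [-6, -38, 0],
    [-14, -48, 0],
    [-24, -56, 0],
    [-36, -61, 0],
    [-49, -62, 0],
    [-62, -60, 0],
    [-74, -55, 0],
    [-84, -47, 0],
    [-92, -37, 0],
    [-97, -24, 0]
  ],
  "twist": [
    [0, 0, 0],
    [0, 0, 0],
    [0, 0, 0],
    [0, 0, 0],
    [0, 0, 0],
    [0, 0, 0],
    [0, 0, 0],
    [0, 0, 0],
    [0, 0, 0],
    [0, 0, 0],
    [0, 0, 0],
    [0, 0, 0]
  ]
}}

```text
t: 21.48
position: [0.5959, 0.173, 0.1001]
tcp_rot: [-0.001, 0.247, 0.969, -0.001]
wrist_force: [-3.2, -2.6, 12.4]
opening: 0.245
finger_force: 41.3
```

Run:
```python
from h import *
C=np.array((560.2,207.2)); a=st(C)
rows(np.array((597.3,173.79)),C,50,317.5+15*np.arange(1,13))
```

```text
pos [595.9 173.  100.1] ang -43.84 r 49.44 Frad -0.5 Ftan -4.1 F [-3.2 -2.6 12.4] op 0.245 ff 41.3 t 21.48
[[-1.0, 13.0, 0], [1.0, 25.0, 0], [6.0, 37.0, 0], [14.0, 48.0, 0], [24.0, 55.0, 0], [37.0, 60.0, 0], [50.0, 62.0, 0], [62.0, 60.0, 0], [74.0, 54.0, 0], [85.0, 46.0, 0], [92.0, 36.0, 0], [97.0, 24.0, 0]]
new cmd [523.62 241.29]
```

Emit:
{"name": "drive_tool", "arguments": {
  "slide": [
    [-1, 13, 0],
    [1, 25, 0],
    [6, 37, 0],
    [14, 48, 0],
    [24, 55, 0],
    [37, 60, 0],
    [50, 62, 0],
    [62, 60, 0],
    [74, 54, 0],
    [85, 46, 0],
    [92, 36, 0],
    [97, 24, 0]
  ],
  "twist": [
    [0, 0, 0],
    [0, 0, 0],
    [0, 0, 0],
    [0, 0, 0],
    [0, 0, 0],
    [0, 0, 0],
    [0, 0, 0],
    [0, 0, 0],
    [0, 0, 0],
    [0, 0, 0],
    [0, 0, 0],
    [0, 0, 0]
  ]
}}

```text
t: 22.98
position: [0.5233, 0.2419, 0.1002]
tcp_rot: [0.001, 0.247, 0.969, 0.001]
wrist_force: [3.7, 0.5, 6.1]
opening: 0.243
finger_force: 40.7
```

Emit:
{"name": "drive_tool", "arguments": {
  "slide": [
    [2, -13, 0],
    [0, -26, 0],
    [-6, -38, 0],
    [-14, -48, 0],
    [-24, -56, 0],
    [-36, -61, 0],
    [-49, -62, 0],
    [-62, -60, 0],
    [-74, -55, 0],
    [-84, -47, 0],
    [-92, -37, 0],
    [-97, -24, 0]
  ],
  "twist": [
    [0, 0, 0],
    [0, 0, 0],
    [0, 0, 0],
    [0, 0, 0],
    [0, 0, 0],
    [0, 0, 0],
    [0, 0, 0],
    [0, 0, 0],
    [0, 0, 0],
    [0, 0, 0],
    [0, 0, 0],
    [0, 0, 0]
  ]
}}

```text
t: 24.48
position: [0.5959, 0.1729, 0.1001]
tcp_rot: [-0.001, 0.247, 0.969, -0.001]
wrist_force: [-3.3, -1.7, 11.8]
opening: 0.246
finger_force: 41.3
```

Run:
```python
from h import *
C=np.array((560.2,207.2)); a=st(C)
rows(np.array((597.3,173.79)),C,50,317.5+np.array([4,8,12,15,15,15]))
```

```text
pos [595.9 172.9 100.1] ang -43.83 r 49.45 Frad -1.2 Ftan -3.5 F [-3.3 -1.7 11.8] op 0.246 ff 41.3 t 24.48
[[-1.0, 3.0, 0], [-1.0, 6.0, 0], [-1.0, 10.0, 0], [-1.0, 13.0, 0], [-1.0, 13.0, 0], [-1.0, 13.0, 0]]
new cmd [604.4  184.73]
```

Emit:
{"name": "drive_tool", "arguments": {
  "slide": [
    [-1, 3, 0],
    [-1, 6, 0],
    [-1, 10, 0],
    [-1, 13, 0],
    [-1, 14, 0],
    [-1, 14, 0],
    [-1, 14, 0]
  ],
  "twist": [
    [0, 0, 0],
    [0, 0, 0],
    [0, 0, 0],
    [0, 0, 0],
    [0, 0, 0],
    [0, 0, 0],
    [0, 0, 0]
  ]
}}

```text
t: 25.35
position: [0.6043, 0.1847, 0.1001]
tcp_rot: [0.001, 0.247, 0.969, -0.001]
wrist_force: [0.3, -2.8, 9.4]
opening: 0.247
finger_force: 41.0
```

Run:
```python
from h import *
C=np.array((560.2,207.2)); a=st(C)
s=snap('side'); save(s,'pics/side5.png',(230,130,430,330),3); a=st(C)
```

```text
pos [604.3 184.7 100.1] ang -27.03 r 49.46 Frad 1.5 Ftan -2.4 F [ 0.3 -2.8  9.4] op 0.247 ff 41.0 t 25.35
pos [604.3 184.7 100.1] ang -27.01 r 49.48 Frad 2.3 Ftan -2.5 F [ 0.9 -3.3 10. ] op 0.242 ff 41.0 t 25.4
```

View pics/side5.png

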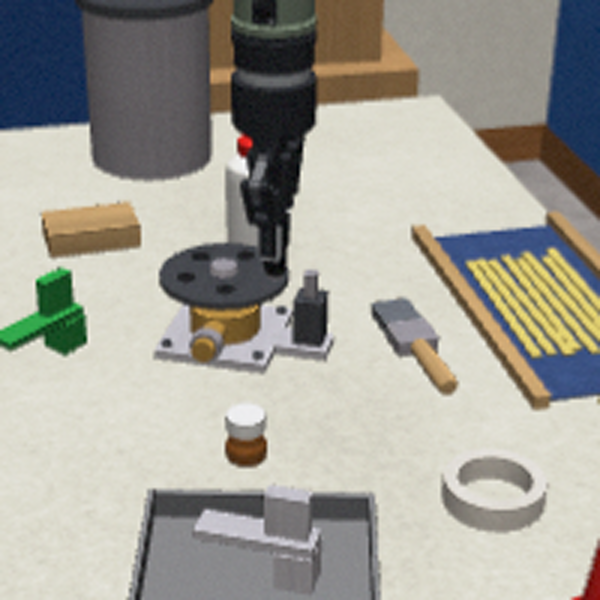

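The handle is held in the fingers at crop px (272,255), pointing at the post, two turns from the stop. The lockout stands in the tray and the bystanders are in place.

```bash
python3 -c "
from rig import ctrl
print(ctrl.sign_off())"
```

```text
the job is handed in; nothing more can be done
None
```

The job is handed in at about 25 s: the lockout is standing in the tray, and the valve was closed to its stop and backed off two full turns (to within about half a degree by the arm's readings). The fingers still grip the handle, and no bystanders looked shifted in the last picture.

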